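# Pull the round cheese board forward with the counter hook

## Robot

A 6-joint arm with a two-finger parallel gripper is mounted at the origin on the work surface. World frame = base frame: x ahead of the robot, y to its left, z up, the work surface at z = 0. Lengths are in m, angles in rad, forces in N, time in s.
With the tool pointing down it reaches from about 0.25 to 0.725 m from the base axis. Payload 4 kg.
Tool frame: the origin (TCP) lies between the finger pads; the fingertips stand 17 mm ahead of it and the grasp point (between the pads) lies 2 mm behind it; z points along the fingers, x is the direction in which the jaws open and shut, and the axes are right-handed (so a half turn about z gives the same grasp; the last joint's range is limited). The gripper opens to 85 mm and grips with 20 to 120 N. Pads are 22 mm wide; open, the fingers measure 114 mm over their backs; the gripper's body (76 mm by 85 mm) begins 54 mm behind the grasp point. The pads swing forward as they close: fully open they stand 13 mm farther back than shut.
Start: joints at [-1.114, 0.241, 0.005, 1.335, 0, 1.571], TCP at [0.221, -0.449, 0.248] pointing down, gripper open.
Joint ranges: [-2.72, 2.72], [-1.05, 1.87], [-1.09, 1.28], [-1.99, 2.15], [-1.42, 1.44], [-3.14, 3.14]. Speed limits (rad/s): [2.79, 2.79, 3.14, 3.14, 3.14, 3.14].

## Interface

Orientations are given as a unit quaternion [x, y, z, w].
In Python, from workcell import telemetry, cams, workorder gives the robot as it stands. The module is installed in compiled form; this text tells all that it offers.
- The arm moves only by the tool apply_moves, never from a script. Its argument "moves" is a list that holds one entry, the list of rows, each a list of 4 numbers: the shift along the tool's x, y, z in mm, then the turn about the tool's z in degrees. A call has exactly 10 rows; each row shifts and turns the pose as measured when the row begins, along the tool's axes as they then stand; what a row does not reach is not made up. A row lasts 1/10 s, in which the tool goes at most 50 mm and 8.59 degrees, less where a joint would pass 70% of its speed; a pose out of reach is approached as far as the arm can. A call with a gripper value outside its range is refused whole. "hand" is the gripper's target within -1 to 1 (fully open at 1, half-way at 0, shut at -1), set as the call begins (left out, the last holds). The fingers move at their own pace and stop on an object; the grip force is fixed at half the most. Time passes only in rows, so rows that do not move let the fingers close, or fill a call up. It gives the time, the measured TCP pose, the force and the opening at its end, in the units of the state.
- telemetry.get_obs(): the state, without advancing time (a new reading comes with each control period).
- cams.camera(name): name is "scene" or "top" or "wrist"; returns a dict with "color" (480x640x3 uint8, red, green, blue), "fovy" (degrees; the focal length in pixels is half the picture's height over the tangent of half this angle, whatever the lens; pixels are square), "cx", "cy" (the principal point, pixels), "camera_from_world" (4x4, takes a point from world to camera coordinates). Camera axes: x right, y down, z forward; pixel columns grow to the right and rows downward; lengths in m; the calibration is good to about 2 mm. A picture is of the moment at which its call begins. There is no depth.
- workorder.job_done(): hands the job in, once; it reports no verdict.
The state is a dict: "clock": time; "joint_pos": joint angles; "joint_vel": joint speeds; "tau": joint torques, N m; "eef_pos": TCP position; "tool_rot": TCP orientation; "ft_force": force on the tool from outside, world axes, zero at the start; "ft_torque": the same for the moment, N m; "grip_width": finger opening in m.
Only numpy, scipy, OpenCV 4.12 (cv2) and the standard library are available. Lean on these libraries where they do the work, as an engineer would, in place of code of your own. Each camera call takes 0.05 s, during which the arm holds its last target. There are 200 camera calls.

## Task

Pick up the pull hook by its wooden handle, drop its steel pin into the loop handle of the round board with the small cheese wheel, and drag that board forward along the counter until the middle of its loop lies over the dark strip. Then unhook it and set the hook down on the counter, clear of all the boards. Do not touch the round board with the gripper, keep it on the counter, and leave the square and the long board where they are.

Things in the scene. Friction and masses are not known exactly. Their poses are not given: they have to be found in the camera images.
- pull_hook: The pull hook, about 0.2 kg, standing by itself at the front left or front right, pin pointing away from the robot: dark wooden handle, from its front a level 9 mm steel rod bent straight down into a pin; behind, a leg 75 mm back of the handle's centre with a cross foot 70 mm wide. Origin: on the counter under the handle's centre. x: from handle to pin, z up.
- hook_grip (a point): Centre of the pull hook's wooden handle, 48 mm above the counter as it stands. The handle is 100 mm long (x), 24 mm wide (y) and 28 mm high (34 to 62 mm above the counter). Axes: x from the handle to the pin, z up.
- hook_tip (a point): Lower end of the hook's pin (9 mm thick, vertical, about 43 mm long below the level rod), 110 mm ahead of (x) and 48 mm below the handle's centre, level with the foot. Same axes as the handle.
- round_board_ring (a point): Middle of the opening of the round board's loop handle, 18 mm above the counter: a level U of 6 mm steel wire at the board's front, towards the robot. Opening 50 mm wide (y), 41 mm deep (x); middle of the cross bar 23.5 mm ahead (-x) of this point, board's edge 20.5 mm behind it. Axes: x from the loop to the board's middle (73 mm), z up.
- round_board: Round wooden board, 105 mm across, top 26 mm above the counter, on a low foot, with a small whole round cheese 84 mm across fixed on it (top at 60 mm); about 0.55 kg, slides freely. Origin: on the counter under the middle of the board. +x points from its loop handle to its middle. It stands in the back row among two other boards, in any of the three places.
- square_board: Square wooden board, 100 mm; carries a cheese block with a smaller piece on top (top at 86 mm). Its front faces the robot at yaw 0 and has the same kind of steel loop handle as the round board. A bystander: it must stay where it is. Body origin: on the counter under the middle of its foot.
- long_board: Oblong wooden board, 150 mm long (x) by 85 mm wide; carries a long piece of cheese (top at 72 mm). Its front faces the robot at yaw 0 and has the same kind of steel loop handle as the round board. A bystander: it must stay where it is. Body origin: on the counter under the middle of its foot.
- strip: Dark steel strip inlaid flush in the counter in front of the boards, 60 mm wide (x) and 620 mm long (y). Origin: its middle, at the counter's surface. It cannot move.

How it is judged:
By the outcome, as a careful person would: the job done as asked, in the order asked, and still so for the second after the job is handed in, with the robot touching nothing.
It also fails if it takes over 51 s, if anything falls off the work surface, if the arm or the gripper's body presses on something with over 40 N, if the wrist force passes 120 N, or if a joint passes its speed limit or range.

## Working session

There is one attempt and no reset: what is moved stays moved. The work goes in short steps, Python scripts to look and compute and a tool call to move; the robot and the scene stay as the last step left them, time stands still between calls to the robot, and variables do not carry over. Pictures are saved under pics/ and viewed, about 8 in all and at most 12, crops included, and the job is handed in when it is done.

Besides the shell and the picture viewer there is one more tool, called after "Request:" as name(argument=value, ...), one argument or row to a line, values as JSON. apply_moves: Moves the arm, as the interface text tells. Its arguments: {"type":"object","properties":{"moves":{"type":"array"},"hand":{"type":"number"}},"required":["moves"]}

```bash
mkdir -p pics
cat > h.py <<'E'
import numpy as np, cv2
from workcell import telemetry, cams, workorder
def shot(n,fn=None):
    c=cams.camera(n)
    im=cv2.cvtColor(c["color"],cv2.COLOR_RGB2BGR)
    if fn: cv2.imwrite("pics/"+fn,im); np.savez("pics/"+fn+".npz",T=c["camera_from_world"],k=[240/np.tan(np.radians(c["fovy"]/2)),c["cx"],c["cy"]])
    return im
def cal(fn):
    d=np.load("pics/"+fn+".npz"); return d["T"],d["k"]
def ray(fn,uv,z):
    T,(f,cx,cy)=cal(fn); R=T[:3,:3]; o=-R.T@T[:3,3]
    d=R.T@np.array([(uv[0]-cx)/f,(uv[1]-cy)/f,1]); return o+d*(z-o[2])/d[2]
def proj(fn,p):
    T,(f,cx,cy)=cal(fn); q=T[:3,:3]@np.array(p)+T[:3,3]; return q[:2]/q[2]*f+[cx,cy]
E
python3 - <<'E'
from h import *
for n in("scene","top"):
    shot(n,n+"0.png"); T,k=cal(n+"0.png"); print(n,k,-T[:3,:3].T@T[:3,3],T[:3,:3].round(2).tolist())
o=telemetry.get_obs(); print({k:np.round(v,3).tolist() for k,v in o.items()})
E
```

```text
scene [451.78206731 322.48126617 245.36909978] [1.23948341 0.10854324 0.77661734] [[-0.16, 0.99, -0.0], [0.73, 0.12, -0.68], [-0.67, -0.11, -0.73]]
top [491.66371901 312.78235526 235.15953212] [0.52491551 0.01835083 1.10853915] [[-0.03, -1.0, -0.02], [-1.0, 0.03, -0.07], [0.07, 0.01, -1.0]]
{'clock': 0.1, 'joint_pos': [-1.114, 0.241, 0.004, 1.335, 0.0, 1.571], 'joint_vel': [-0.0, -0.002, 0.005, 0.0, 0.0, 0.0], 'tau': [-0.001, -37.314, 25.301, 0.011, -0.0, 0.0], 'eef_pos': [0.22, -0.448, 0.247], 'tool_rot': [0.849, -0.529, -0.001, -0.001], 'ft_force': [0.007, 0.032, -0.449], 'ft_torque': [0.01, -0.013, 0.002], 'grip_width': 0.085}
```

View pics/top0.png

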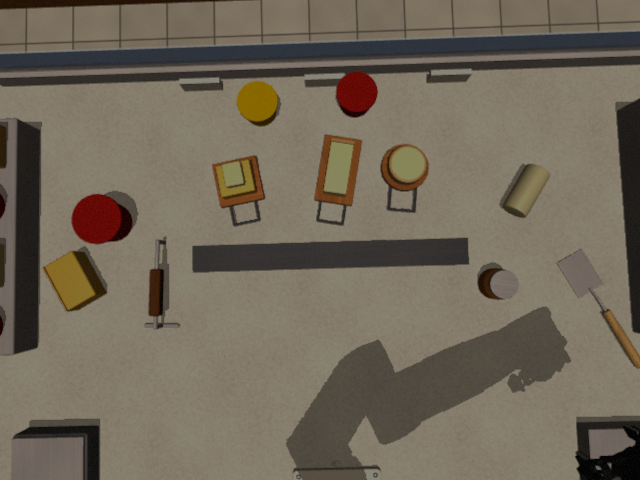

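View pics/scene0.png

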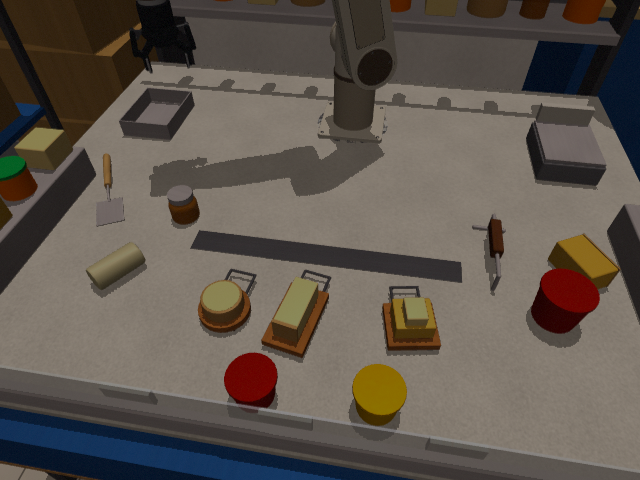

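The top view shows the hook's handle at about (155,292), with its pin end up at about (160,240). The round board is at about (405,167) with its loop at about (402,200), and the strip runs from (193,258) to (468,251). In the scene view the long board stands next to the round one.

Run:
```python
from h import *
im=cv2.imread("pics/top0.png"); hsv=cv2.cvtColor(im,cv2.COLOR_BGR2HSV)
m=cv2.inRange(hsv,(0,90,30),(20,255,140)); m2=np.zeros_like(m); m2[262:322,140:172]=m[262:322,140:172]
c=max(cv2.findContours(m2,0,2)[0],key=cv2.contourArea); r=cv2.minAreaRect(c); b=cv2.boxPoints(r); print(r)
print([ray("top0.png",p,.06)[:2].round(4).tolist() for p in b], ray("top0.png",r[0],.06))
for p in [(155,326),(161,241)]: print(p,ray("top0.png",p,.045 if p[1]<300 else .005).round(3))
m=cv2.inRange(hsv,(0,0,0),(180,110,75)); s=np.zeros_like(m); s[235:275,185:475]=m[235:275,185:475]
c=max(cv2.findContours(s,0,2)[0],key=cv2.contourArea); r=cv2.minAreaRect(c); print("strip",r,[ray("top0.png",p,0)[:2].round(3).tolist() for p in cv2.boxPoints(r)],ray("top0.png",r[0],0).round(3))
a=cv2.resize(im[130:260,360:460],None,fx=4,fy=4,interpolation=2); a2=cv2.resize(im[230:340,120:200],None,fx=4.7,fy=4.7,interpolation=2)
h=max(a.shape[0],a2.shape[0]); o=np.zeros((h,a.shape[1]+a2.shape[1],3),np.uint8); o[:a.shape[0],:a.shape[1]]=a; o[:a2.shape[0],a.shape[1]:]=a2
cv2.imwrite("pics/c1.png",cv2.convertScaleAbs(o,alpha=1.3)); print(o.shape)
```

```text
((154.0, 292.0), (46.0, 10.0), 90.0)
[[0.5376, 0.3855], [0.537, 0.364], [0.4395, 0.3645], [0.44, 0.3859]] [0.48834661 0.37498272 0.06      ]
(155, 326) [0.411 0.392 0.005]
(161, 241) [0.598 0.364 0.045]
strip ((330.2389831542969, 254.41839599609375), (26.42587661743164, 275.2599792480469), 88.3540267944336) [[0.589, 0.308], [0.59, -0.313], [0.53, -0.312], [0.53, 0.307]] [ 0.56  -0.004  0.   ]
(520, 776, 3)
```

View pics/c1.png

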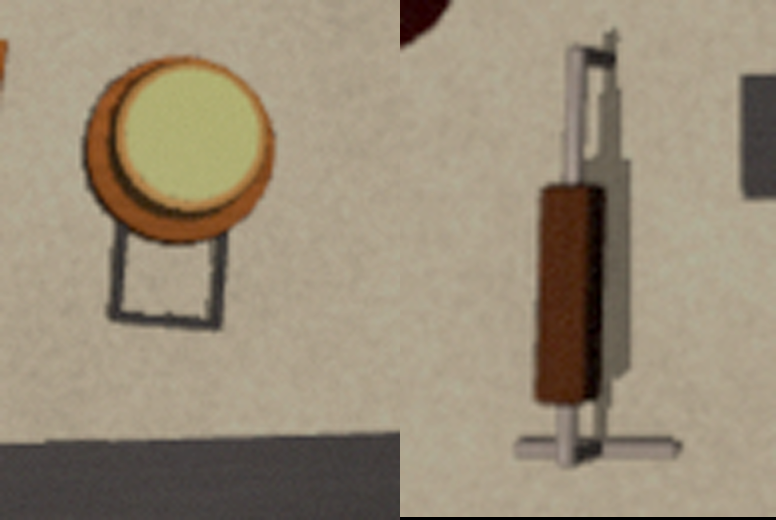

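Run:
```python
from h import *
f="top0.png"
H=lambda u,v,z:ray(f,(120+(u-400)/4.7-.4,230+v/4.7-.4),z)
L=lambda u,v,z:ray(f,(360+u/4-.4,130+v/4-.4),z)
print("handle",H(563,293,.062),"rodend",H(577,47,.053),"rod start",H(574,185,.053),"leg",H(567,405,.053),"leg/foot",H(567,465,.01),"footL",H(516,447,.009),"footR",H(680,448,.009))
a,b=H(567,405,.053),H(577,47,.053); d=b-a; print("yaw",np.degrees(np.arctan2(d[1],d[0])))
bar=(L(113,316,.021)+L(217,325,.021))/2; bd=L(179,150,.026); d=bd-bar;print("bar",L(113,316,.021),L(217,325,.021),bar,"board",bd,np.linalg.norm(d[:2]),"yaw",np.degrees(np.arctan2(d[1],d[0])))
im=cv2.imread("pics/scene0.png")
cv2.imwrite("pics/c2.png",cv2.resize(im[200:340,190:330],None,fx=4,fy=4,interpolation=2))
```

```text
handle [0.48852621 0.3737013  0.062     ] rodend [0.60060011 0.36975292 0.053     ] rod start [0.53728466 0.37146063 0.053     ] leg [0.43747416 0.37516738 0.053     ] leg/foot [0.40579921 0.38983943 0.01      ] footL [0.4147518  0.41440846 0.009     ] footR [0.41225823 0.33642337 0.009     ]
yaw -1.9010580903082688
bar [ 0.65709941 -0.13455551  0.021     ] [ 0.65036772 -0.1918764   0.021     ] [ 0.65373357 -0.16321595  0.021     ] board [ 0.7481761  -0.17400543  0.026     ] 0.09505685243411319 yaw -6.517435223830913
```

Request:
apply_moves(
  moves=[
    [[0,0,0,-8.5],[0,0,0,-8.5],[0,0,0,-8.5],[0,0,0,-8.5],[0,0,0,-8.5],[0,0,0,-8.5],[0,0,0,-8.5],[0,0,0,-8.5],[0,0,0,-8.5],[0,0,0,-8.5]],
  ],
  hand=1,
)

```text
clock: 1.1
eef_pos: [0.2186, -0.4449, 0.2419]
tool_rot: [0.981, 0.194, -0.002, -0.007]
ft_force: [0.2, -0.9, 0.9]
grip_width: 0.0853
```

```bash
cat >> h.py <<'E'
def st():
    o=telemetry.get_obs(); q=o["tool_rot"]
    from scipy.spatial.transform import Rotation as Ro
    R=Ro.from_quat(q).as_matrix(); print("t",round(float(o["clock"]),2),"p",np.round(o["eef_pos"],4).tolist(),"ang",np.degrees(np.arctan2(R[1,0],R[0,0])).round(2),"tz",R[:,2].round(3).tolist(),"q",np.round(o["joint_pos"],2).tolist(),"F",np.round(o["ft_force"],1).tolist(),"w",round(float(o["grip_width"]),4))
    return np.array(o["eef_pos"]),R
def to(p):
    e,R=st(); print("tool shift mm",(R.T@(np.array(p)-e)*1000).round(1).tolist())
E
python3 -c "
from h import *
st()"
```

```text
t 1.1 p [0.2186, -0.4449, 0.2419] ang 22.37 tz [-0.006, 0.013, -1.0] q [-1.11, 0.25, -0.0, 1.33, 0.0, 0.07] F [0.2, -0.9, 0.9] w 0.0853
```

Request:
apply_moves(
  moves=[
    [[0,0,0,-8.4],[0,0,0,-8.4],[0,0,0,-8.4],[0,0,0,-8.4],[0,0,0,-8.4],[0,0,0,-8.4],[0,0,0,-8.4],[0,0,0,-6.5],[0,0,0,0],[0,0,0,0]],
  ],
)

```text
clock: 2.1
eef_pos: [0.217, -0.4416, 0.2365]
tool_rot: [0.712, 0.702, 0.004, -0.013]
ft_force: [-0.3, 0.8, 0.4]
grip_width: 0.0854
```

```bash
python3 -c "
from h import *
to((.488,.374,.2))"
```

```text
t 2.1 p [0.217, -0.4416, 0.2365] ang 89.2 tz [-0.012, 0.024, -1.0] q [-1.11, 0.25, -0.01, 1.33, 0.0, -1.1] F [-0.3, 0.8, 0.4] w 0.0854
tool shift mm [818.2, 260.3, 53.1]
```

Request:
apply_moves(
  moves=[
    [[46,14.5,0,0],[46,14.5,0,0],[46,14.5,0,0],[46,14.5,0,0],[46,14.5,0,0],[46,14.5,0,0],[46,14.5,0,0],[46,14.5,0,0],[46,14.5,0,0],[46,14.5,0,0]],
  ],
)

```text
clock: 3.1
eef_pos: [0.3786, 0.0241, 0.2448]
tool_rot: [0.725, 0.688, 0.006, -0.011]
ft_force: [1.3, -0.7, 0.5]
grip_width: 0.0854
```

```bash
python3 -c "
from h import *
to((.488,.374,.2))"
```

```text
t 3.1 p [0.3786, 0.0241, 0.2448] ang 87.02 tz [-0.006, 0.023, -1.0] q [0.05, 0.01, -0.28, 1.29, 0.02, 0.1] F [1.3, -0.7, 0.5] w 0.0854
tool shift mm [354.0, 91.5, 52.2]
```

Request:
apply_moves(
  moves=[
    [[44,11,3,-0.5],[44,11,3,0],[44,11,3,0],[44,11,3,0],[44,11,3,0],[44,11,3,0],[44,11,3,0],[44,11,3,0],[0,0,0,0],[0,0,0,0]],
  ],
)

```text
clock: 4.1
eef_pos: [0.4854, 0.3942, 0.2237]
tool_rot: [0.726, 0.688, 0.005, -0.009]
ft_force: [0.1, 0.4, -0.9]
grip_width: 0.0854
```

```bash
python3 -c "
from h import *
to((.488,.374,.2)); shot('wrist','w1.png'); print(proj('w1.png',(.488,.374,.062)),proj('w1.png',(.4385,.374,.062)),proj('w1.png',(.5385,.374,.062)))"
```

```text
t 4.1 p [0.4854, 0.3942, 0.2237] ang 86.92 tz [-0.005, 0.021, -1.0] q [0.67, 0.5, 0.32, 1.38, 0.02, 0.73] F [0.1, 0.4, -0.9] w 0.0854
tool shift mm [-20.5, 3.9, 23.3]
[292.54136517 227.56449169] [286.72544813 156.140706  ] [297.88664358 293.20848506]
```

View pics/w1.png

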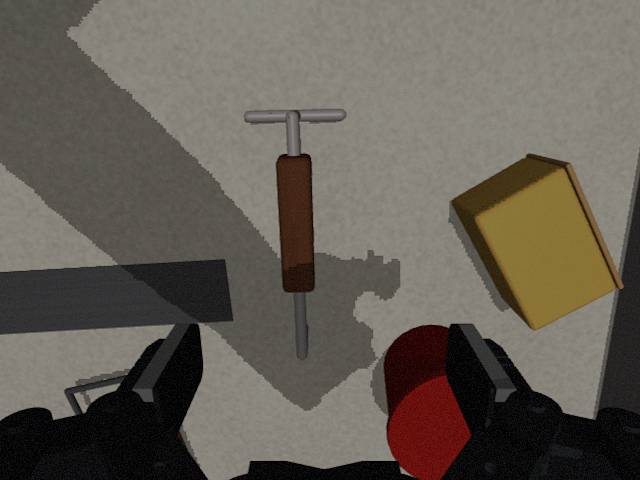

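The wrist view shows the handle from (294,155) to (299,291), centre about (296,223), within 3 mm of the estimate. The gripper is clear of the red cup and the box.

Request:
apply_moves(
  moves=[
    [[-8,0,20,-0.7],[-8,0,20,0],[0,0,20,0],[0,0,20,0],[0,0,20,0],[0,0,10,0],[0,0,0,0],[0,0,0,0],[0,0,0,0],[0,0,0,0]],
  ],
)

```text
clock: 5.15
eef_pos: [0.4852, 0.3696, 0.1196]
tool_rot: [0.728, 0.686, 0.01, -0.008]
ft_force: [-0.3, -0.2, 0.6]
grip_width: 0.0854
```

```bash
python3 -c "
from h import *
to((.485,.376,.047))"
```

```text
t 5.15 p [0.4852, 0.3696, 0.1196] ang 86.61 tz [0.003, 0.026, -1.0] q [0.64, 0.52, 0.08, 1.11, 0.02, 0.7] F [-0.3, -0.2, 0.6] w 0.0854
tool shift mm [4.4, -0.7, 72.7]
```

Request:
apply_moves(
  moves=[
    [[2,0,18,-1],[2,0,18,0],[0,0,18,0],[0,0,18,0],[0,0,0,0],[0,0,0,0],[0,0,0,0],[0,0,0,0],[0,0,0,0],[0,0,0,0]],
  ],
)

```text
clock: 6.15
eef_pos: [0.4922, 0.3813, 0.057]
tool_rot: [0.721, 0.693, 0.02, -0.007]
ft_force: [-0.2, 1.0, 0.3]
grip_width: 0.0854
```

```bash
python3 -c "
from h import *
to((.485,.376,.047))"
```

```text
t 6.15 p [0.4922, 0.3813, 0.057] ang 87.71 tz [0.019, 0.038, -0.999] q [0.65, 0.59, 0.02, 0.96, 0.02, 0.69] F [-0.2, 1.0, 0.3] w 0.0854
tool shift mm [-6.0, -7.2, 9.7]
```

Request:
apply_moves(
  moves=[
    [[-6,-7,9,0],[0,0,0,0],[0,0,0,0],[0,0,0,0],[0,0,0,0],[0,0,0,0],[0,0,0,0],[0,0,0,0],[0,0,0,0],[0,0,0,0]],
  ],
  hand=-1,
)

```text
clock: 7.15
eef_pos: [0.487, 0.3771, 0.0504]
tool_rot: [0.721, 0.692, 0.022, -0.007]
ft_force: [-0.2, -0.2, 0.5]
grip_width: 0.0234
```

```bash
python3 -c "
from h import *
to((.485,.376,.047))"
```

```text
t 7.15 p [0.487, 0.3771, 0.0504] ang 87.7 tz [0.023, 0.041, -0.999] q [0.65, 0.58, -0.02, 0.93, 0.02, 0.69] F [-0.2, -0.2, 0.5] w 0.0234
tool shift mm [-1.3, -2.1, 3.3]
```

Request:
apply_moves(
  moves=[
    [[0,0,-25,0],[0,0,-25,0],[0,-20,-15,0],[-20,-35,0,0],[-45,-25,0,0],[-46,0,0,0],[-46,0,0,0],[-46,0,0,0],[-46,0,0,0],[-46,0,0,0]],
  ],
)

```text
clock: 8.15
eef_pos: [0.3915, 0.081, 0.1001]
tool_rot: [0.717, 0.697, 0.025, -0.007]
ft_force: [0.2, 0.7, -2.5]
grip_width: 0.0232
```

```bash
python3 -c "
from h import *
to((.44,-.16,.12))"
```

```text
t 8.15 p [0.3915, 0.081, 0.1001] ang 88.46 tz [0.027, 0.045, -0.999] q [0.18, 0.16, -0.52, 0.85, 0.04, 0.2] F [0.2, 0.7, -2.5] w 0.0232
tool shift mm [-238.4, 55.8, -29.5]
```

Request:
apply_moves(
  moves=[
    [[-45,3,-3,0],[-45,5,-4,0],[-45,8,-4,0],[-45,8,-5,0],[-35,12,-5,0],[-15,15,-5,0],[0,5,-3,0],[0,0,0,0],[0,0,0,0],[0,0,0,0]],
  ],
)

```text
clock: 9.15
eef_pos: [0.4377, -0.1649, 0.1194]
tool_rot: [0.719, 0.694, 0.026, -0.006]
ft_force: [-0.4, -0.4, -1.9]
grip_width: 0.0228
```

```bash
python3 -c "
from h import *
to((.44,-.16,.12)); shot('wrist','w2.png'); im=shot('top','t2.png')
cv2.imwrite('pics/t2c.png',cv2.resize(im[120:340,300:500],None,fx=2.7,fy=2.7,interpolation=2))
print(proj('w2.png',(.677,-.166,.018)))"
```

```text
t 9.15 p [0.4377, -0.1649, 0.1194] ang 88.04 tz [0.028, 0.045, -0.999] q [-0.39, 0.27, -0.31, 0.98, 0.05, -0.36] F [-0.4, -0.4, -1.9] w 0.0228
tool shift mm [5.0, 2.1, -0.3]
[329.47065182 542.07211677]
```

View pics/w2.png

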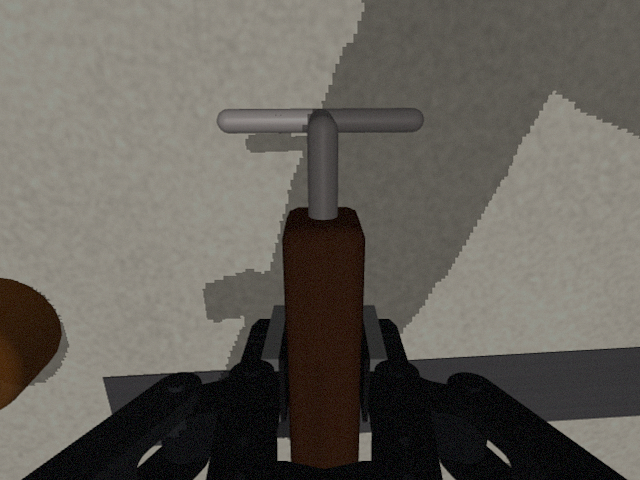

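View pics/t2c.png

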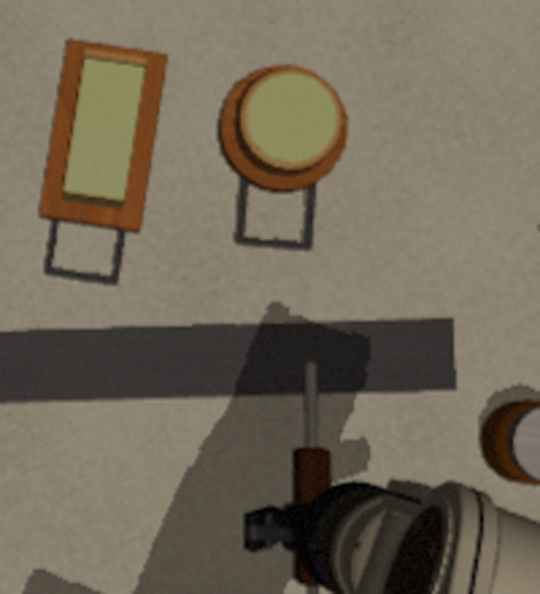

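The wrist view shows the handle gripped straight. In the top crop the pin end is at (311,363), the round board's loop has its bar from (237,241) to (312,247), and the jar is well to the right.

Run:
```python
from h import *
P=lambda u,v,z:ray("t2.png",(300+u/2.7-.3,120+v/2.7-.3),z)
r=P(311,361,.121); print("rod end",r,"handle front",P(312,450,.118))
b0,b1=P(238,239,.021),P(310,246,.021); b=(b0+b1)/2; print("bar",b0,b1,b); c=P(283.5,127,.026);d=(c-b)[:2];n=d/np.linalg.norm(d); print("board",c,np.degrees(np.arctan2(d[1],d[0])),np.linalg.norm(d),"ring",b[:2]+n*.0235)
```

```text
rod end [ 0.55313567 -0.17098773  0.121     ] handle front [ 0.48738499 -0.1695062   0.118     ]
bar [ 0.65795163 -0.13458427  0.021     ] [ 0.65041081 -0.19334942  0.021     ] [ 0.65418122 -0.16396684  0.021     ]
board [ 0.74896823 -0.17481425  0.026     ] -6.528515874744243 0.09540567758254238 ring [ 0.67752883 -0.16663874]
```

Request:
apply_moves(
  moves=[
    [[2,25,0,0],[2,25,0,0],[1,25,0,0],[0,25,0,0],[0,22,0,0],[0,7,0,0],[0,0,0,0],[0,0,0,0],[0,0,0,0],[0,0,0,0]],
  ],
)

```text
clock: 10.25
eef_pos: [0.5635, -0.1566, 0.1204]
tool_rot: [0.716, 0.697, 0.023, -0.011]
ft_force: [-0.0, 0.5, -0.9]
grip_width: 0.0229
```

Run:
```python
from h import *
to((.567,-.1605,.057)); im=shot('top','t3.png'); im2=shot('scene','s3.png')
a=cv2.resize(im[140:270,350:450],None,fx=4,fy=4,interpolation=2); b=cv2.resize(im2[210:340,180:280],None,fx=4,fy=4,interpolation=2)
cv2.imwrite('pics/t3c.png',np.hstack([a,b]))
```

```text
t 10.25 p [0.5635, -0.1566, 0.1204] ang 88.46 tz [0.017, 0.048, -0.999] q [-0.3, 0.49, 0.02, 1.1, 0.05, -0.27] F [-0.0, 0.5, -0.9] w 0.0229
tool shift mm [-6.9, 2.6, 63.2]
```

View pics/t3c.png

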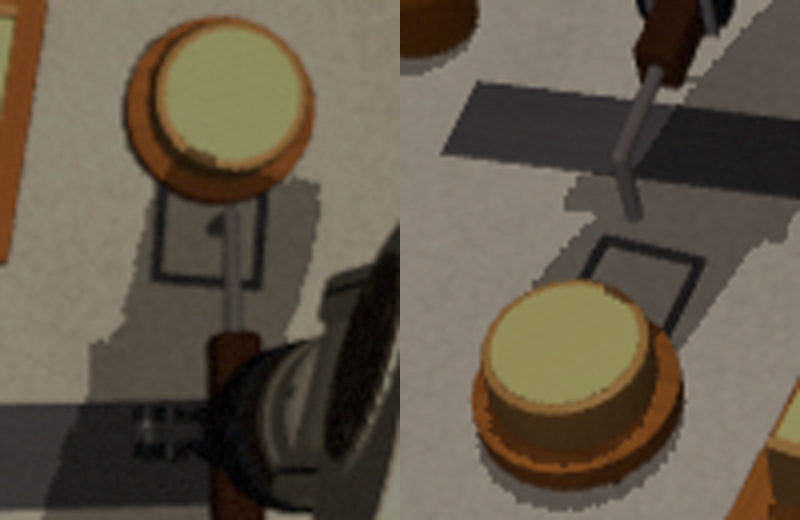

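The top half shows the rod end at (231,212) over the loop opening, and the scene half shows the pin tip at (633,215) above the counter.

Run:
```python
from h import *
print("rod end", ray("t3.png",(350+231/4-.4,140+208/4-.4),.122))
for z in(.06,.07,.08): print(z, ray("s3.png",(180+232/4-.4,210+217/4-.4),z))
```

```text
rod end [ 0.67816173 -0.16093351  0.122     ]
0.06 [ 0.66725742 -0.16511161  0.06      ]
0.07 [ 0.67524252 -0.1612929   0.07      ]
0.08 [ 0.68322762 -0.1574742   0.08      ]
```

Request:
apply_moves(
  moves=[
    [[-4,2,5,0],[-4,0,12,0],[0,0,12,0],[0,0,12,0],[0,0,12,0],[0,0,7,0],[0,0,0,0],[0,0,0,0],[0,0,0,0],[0,0,0,0]],
  ],
)

```text
clock: 11.35
eef_pos: [0.5652, -0.1624, 0.0534]
tool_rot: [0.717, 0.697, 0.022, -0.012]
ft_force: [0.6, -0.6, -1.1]
grip_width: 0.0228
```

Run:
```python
from h import *
to((.567,-.162,.056))
```

```text
t 11.35 p [0.5652, -0.1624, 0.0534] ang 88.4 tz [0.015, 0.049, -0.999] q [-0.3, 0.56, -0.05, 0.96, 0.05, -0.28] F [0.6, -0.6, -1.1] w 0.0228
tool shift mm [0.6, 1.8, -2.5]
```

Request:
apply_moves(
  moves=[
    [[0,-6,-2,0],[0,-8,-0.5,0],[0,-8,-0.3,0],[0,-8,-0.3,0],[0,-8,-0.3,0],[0,-8,-0.3,0],[0,-8,-0.3,0],[0,-8,-0.3,0],[0,-8,-0.3,0],[0,-6,0,0]],
  ],
)

```text
clock: 12.35
eef_pos: [0.4886, -0.1616, 0.0604]
tool_rot: [0.717, 0.697, 0.026, -0.006]
ft_force: [4.4, 0.2, -2.5]
grip_width: 0.0232
```

Run:
```python
from h import *
to((.434,-.162,.055))
```

```text
t 12.35 p [0.4886, -0.1616, 0.0604] ang 88.45 tz [0.029, 0.046, -0.999] q [-0.35, 0.42, -0.27, 0.87, 0.05, -0.32] F [4.4, 0.2, -2.5] w 0.0232
tool shift mm [-2.2, -54.7, 3.8]
```

Request:
apply_moves(
  moves=[
    [[0,-8,0.5,0],[0,-8,0.5,0],[0,-8,0.5,0],[0,-8,0.5,0],[0,-7,0,0],[0,-6,0,0],[0,-4,0,0],[0,-3,0,0],[0,0,0,0],[0,0,0,0]],
  ],
)

```text
clock: 13.35
eef_pos: [0.4354, -0.1606, 0.0589]
tool_rot: [0.716, 0.697, 0.029, -0.003]
ft_force: [4.6, 1.0, -1.7]
grip_width: 0.0234
```

Run:
```python
from h import *
to((.434,-.162,.055)); im=shot('top','t4.png'); im2=shot('scene','s4.png')
a=cv2.resize(im[170:300,350:450],None,fx=4,fy=4,interpolation=2); b=cv2.resize(im2[170:300,180:280],None,fx=4,fy=4,interpolation=2)
cv2.imwrite('pics/t4c.png',cv2.convertScaleAbs(np.hstack([a,b]),alpha=1.5))
```

```text
t 13.35 p [0.4354, -0.1606, 0.0589] ang 88.48 tz [0.038, 0.044, -0.998] q [-0.39, 0.34, -0.41, 0.81, 0.06, -0.36] F [4.6, 1.0, -1.7] w 0.0234
tool shift mm [-1.6, -1.5, 3.8]
```

View pics/t4c.png

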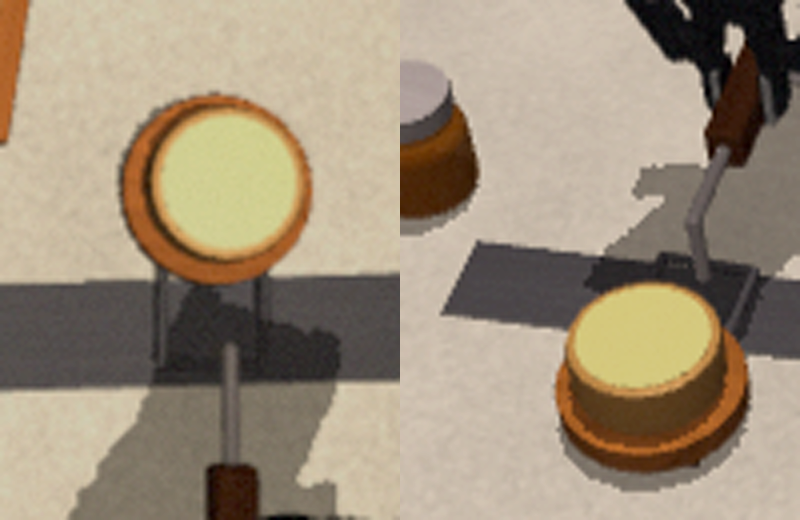

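The board has followed: its disc is at about (215,190) in the top crop, and the loop's sides are at x of about 158 and 261, over the strip. The pin is inside the loop, against the cross bar.

Run:
```python
from h import *
P=lambda u,v,z:ray("t4.png",(350+u/4-.4,170+v/4-.4),z)
c=P(215,190,.026); b=(P(157,368,.021)+P(264,368,.021))/2; d=(c-b)[:2]; n=d/np.linalg.norm(d)
print(c,b,np.linalg.norm(d),np.degrees(np.arctan2(d[1],d[0])),"ring",c[:2]-n*.073,"strip edges",P(211,280,0),P(211,386,0))
```

```text
[ 0.63661137 -0.16723571  0.026     ] [ 0.53874036 -0.16159302  0.021     ] 0.09803353549562388 -3.2996981464064454 ring [ 0.5637324  -0.16303392] strip edges [ 0.5884549  -0.16737109  0.        ] [ 0.52892168 -0.16495088  0.        ]
```

Request:
apply_moves(
  moves=[
    [[0,6,0,0],[0,6,-1,0],[0,2,-3,0],[0,1,-8,0],[0,1,-12,0],[0,1,-12,0],[0,1,-12,0],[0,0,-12,0],[0,0,-8,0],[0,0,0,0]],
  ],
)

```text
clock: 14.45
eef_pos: [0.4436, -0.162, 0.1278]
tool_rot: [0.717, 0.697, 0.022, -0.012]
ft_force: [0.3, 0.8, -2.6]
grip_width: 0.0232
```

Run:
```python
from h import *
to((.37,.06,.115)); im=shot('top','t5.png'); im2=shot('scene','s5.png')
a=cv2.resize(im[170:300,350:450],None,fx=4,fy=4,interpolation=2); b=cv2.resize(im2[170:300,180:280],None,fx=4,fy=4,interpolation=2)
cv2.imwrite('pics/t5c.png',cv2.convertScaleAbs(np.hstack([a,b]),alpha=1.5))
```

```text
t 14.45 p [0.4436, -0.162, 0.1278] ang 88.42 tz [0.014, 0.049, -0.999] q [-0.38, 0.28, -0.27, 1.02, 0.05, -0.35] F [0.3, 0.8, -2.6] w 0.0232
tool shift mm [219.0, -80.1, 22.5]
```

View pics/t5c.png

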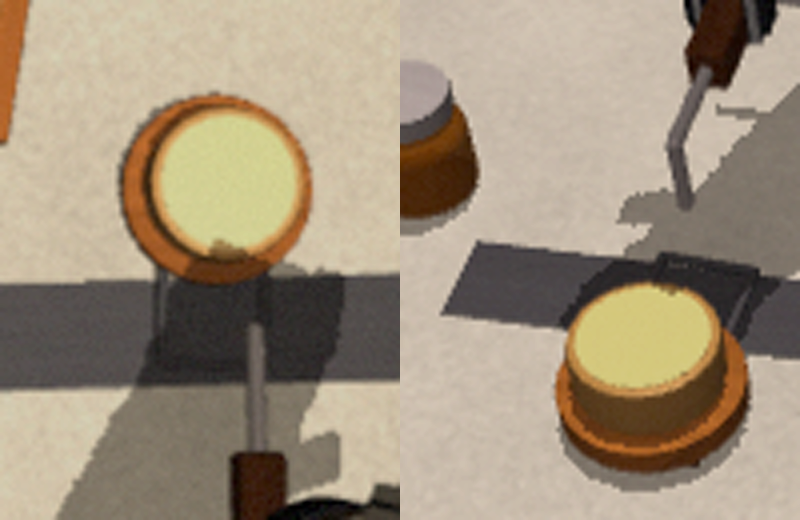

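The board is unchanged, its disc still at (215,190), and the pin is up and out of the loop.

Request:
apply_moves(
  moves=[
    [[0,-25,0,0],[0,-30,0,0],[30,-20,0,0],[40,-5,0,0],[40,0,0,0],[40,0,0,0],[40,0,0,0],[25,0,0,0],[5,0,0,0],[0,0,0,0]],
  ],
)

```text
clock: 15.55
eef_pos: [0.3617, 0.0665, 0.1308]
tool_rot: [0.718, 0.695, 0.018, -0.017]
ft_force: [-0.8, -0.3, -1.5]
grip_width: 0.0233
```

Run:
```python
from h import *
to((.37,.06,.051))
```

```text
t 15.55 p [0.3617, 0.0665, 0.1308] ang 88.13 tz [0.002, 0.049, -0.999] q [0.14, 0.07, -0.53, 0.96, 0.05, 0.18] F [-0.8, -0.3, -1.5] w 0.0233
tool shift mm [-10.1, 8.5, 79.4]
```

Request:
apply_moves(
  moves=[
    [[0,0,15,0],[0,0,15,0],[0,0,15,0],[0,0,12,0],[0,0,8,0],[0,0,6,0],[0,0,2,0],[0,0,0,0],[0,0,0,0],[0,0,0,0]],
  ],
)

```text
clock: 16.55
eef_pos: [0.3618, 0.0631, 0.0544]
tool_rot: [0.722, 0.692, 0.016, -0.016]
ft_force: [-0.6, 0.3, -1.5]
grip_width: 0.0232
```

Run:
```python
from h import *
to((.37,.06,.051))
```

```text
t 16.55 p [0.3618, 0.0631, 0.0544] ang 87.54 tz [0.001, 0.045, -0.999] q [0.14, 0.19, -0.64, 0.73, 0.04, 0.18] F [-0.6, 0.3, -1.5] w 0.0232
tool shift mm [-2.9, 8.4, 3.2]
```

Request:
apply_moves(
  moves=[
    [[0,0,1,0],[0,0,1,0],[0,0,0.5,0],[0,0,0.5,0],[0,0,0,0],[0,0,0,0],[0,0,0,0],[0,0,0,0],[0,0,0,0],[0,0,0,0]],
  ],
)

```text
clock: 17.55
eef_pos: [0.3629, 0.0636, 0.0522]
tool_rot: [0.722, 0.692, 0.017, -0.015]
ft_force: [0.1, 0.4, -1.5]
grip_width: 0.0231
```

Run:
```python
from h import *
to((.37,.06,.051))
```

```text
t 17.55 p [0.3629, 0.0636, 0.0522] ang 87.58 tz [0.004, 0.046, -0.999] q [0.14, 0.2, -0.64, 0.73, 0.04, 0.18] F [0.1, 0.4, -1.5] w 0.0231
tool shift mm [-3.3, 7.3, 1.1]
```

Request:
apply_moves(
  moves=[
    [[0,0,1,0],[0,0,0,0],[0,0,0,0],[0,0,0,0],[0,0,0,0],[0,0,0,0],[0,0,0,0],[0,0,0,0],[0,0,0,0],[0,0,0,0]],
  ],
  hand=0.5,
)

```text
clock: 18.55
eef_pos: [0.3641, 0.0639, 0.0519]
tool_rot: [0.722, 0.692, 0.018, -0.015]
ft_force: [-0.3, -0.8, 0.4]
grip_width: 0.0642
```

Request:
apply_moves(
  moves=[
    [[0,0,-10,0],[0,0,-20,0],[0,0,-20,0],[0,0,-20,0],[0,0,-30,0],[0,-10,-30,0],[0,-20,-20,0],[0,-20,0,0],[0,0,0,0],[0,0,0,0]],
  ],
)

```text
clock: 19.55
eef_pos: [0.3114, 0.0588, 0.2076]
tool_rot: [0.722, 0.692, 0.018, -0.015]
ft_force: [0.7, 0.6, 0.3]
grip_width: 0.0642
```

Run:
```python
from h import *
st(); im=shot('top','t6.png'); im2=shot('scene','s6.png')
cv2.imwrite('pics/t6c.png',cv2.convertScaleAbs(np.hstack([cv2.resize(im[130:430,200:440],None,fx=1.6,fy=1.6),cv2.resize(im2[80:380,180:440],None,fx=1.6,fy=1.6)]),alpha=1.4))
```

```text
t 19.55 p [0.3114, 0.0588, 0.2076] ang 87.59 tz [0.006, 0.046, -0.999] q [0.15, -0.11, -0.49, 1.18, 0.04, 0.19] F [0.7, 0.6, 0.3] w 0.0642
```

View pics/t6c.png

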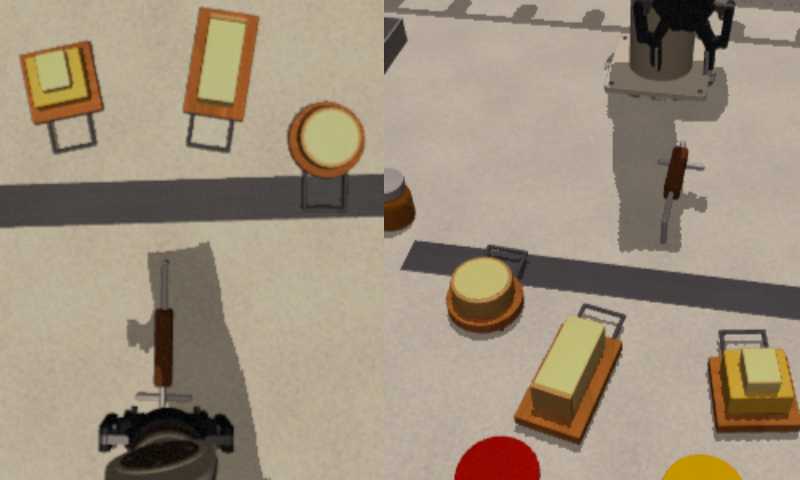

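The hook stands upright and free at about (163,345) in the top half. The round board's loop is across the strip at about (325,190), and the other two boards look unmoved. I'll make one last numeric check and then hand in.

Run:
```python
from h import *
a,b=cv2.imread('pics/top0.png'),cv2.imread('pics/t6.png')
print("bystander diff px>40:",int((cv2.absdiff(a,b)[125:230,205:370].max(2)>40).sum()))
m=cv2.inRange(cv2.cvtColor(b,cv2.COLOR_BGR2HSV),(3,60,50),(40,255,255)); m[:,:375]=0; m[:,440:]=0; m[:185]=0; m[260:]=0
c=max(cv2.findContours(m,0,2)[0],key=cv2.contourArea); (u,v),r=cv2.minEnclosingCircle(c)
p=ray('t6.png',(u,v),.026); print((u,v,r),p,"ring x ~",p[0]-.0729)
workorder.job_done()
```

```text
bystander diff px>40: 0
(403.62738037109375, 216.7484130859375, 24.65928077697754) [ 0.63737271 -0.16787766  0.026     ] ring x ~ 0.5644727113139322
the job is handed in; nothing more can be done
```

I dragged the round board forward with the hook until its loop lay over the dark strip. I then unhooked it, set the hook down on the open counter, and handed the job in at about 20 s of the 51 s allowed.

My last checks, from the final camera pictures:
- **Loop over the strip:** the middle of the loop is at x of about 0.564. The strip runs from about 0.529 to 0.588, so the loop is about 5 mm past its middle line but well within it.
- **Hook:** it is standing on its foot and pin near (0.36, 0.06), with its pin end roughly 0.15 m or more from the nearest board. The gripper is open and clear of it.
- **Other boards:** the square and long boards show no change between the first and last top pictures.
- **Forces:** the readings at the ends of the moves stayed under 5 N.

No check failed or disagreed. The tool tilted up to about 3° over the run, because the moves cannot correct tilt. It did no visible harm.

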